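# Set the sprung stop of the marking jig and push the block up to it

## Task

On the marking jig, push the sprung slide's thumb plate in as far as it goes, then let it go so that it springs back only half way and rests on its stop pin. Then push the brown wooden block along the channel until its end rests against the slide's stop plate, and leave it there. Only push: do not pick up the block, and leave the other things on the bench alone.

Things in the scene. Friction and masses are not known exactly. Their poses are not given: they have to be found in the camera images.
- jig: Fixed wooden marking jig lying across the bench, bed 94 (x) x 350 (y) x 12 mm, turned up to 0.18 rad. Origin: centre of its underside, on the bench top. Local y runs along it from the thumb-plate end (-y, to the robot's right) to the open channel end (+y, left). A dark steel bridge (64 x 30 mm, top 44 mm above the bench, centre at local y -82 mm) spans the slide's bar and carries the stop pin.
- channel (a point): Middle of the bed's channel, on the bed, 12 mm above the bench (local y +55 mm of the jig), axes as the jig's. Two wooden fences form the channel: inner faces at x +-34 mm, 12 mm thick, tops 24 mm above the bench, from 120 mm before to 120 mm beyond this point in y. The +y end is open.
- slide (a joint): Travel (m) of the aluminium slide along the jig's +y: 0 out (its spring parks it there), 0.056 fully in. Needs 3 N at 0 to 7 N fully in, plus about 1 N where its ramp lifts the pin, and damping of 15 N per m/s. Pushed past 0.034, the pin drops behind a shoulder on its bar; let go, it springs back and the pin holds it at 0.030 (middle): no farther to -y, but still free to +y.
- thumb_face (a point): Centre of the outer (-y) face of the slide's thumb plate, the face to push; about 40 mm above the bench; axes as the jig's; moves with the slide (at travel 0 at local y -173 mm of the jig). The plate is 46 mm wide (x), 10 mm thick (y) and stands 13 to 65 mm above the bench. The space beyond it on the -y side is free.
- stop_face (a point): Centre of the +y face of the slide's stop plate, which the block shall rest against; 34 mm above the bench; axes as the jig's; moves with the slide (at local y -50 mm at travel 0, -20 mm at the middle, +6 mm fully in). The plate is 64 mm wide (x), 12 mm thick and stands 13 to 55 mm above the bench.
- pin_top (a point): Top of the stop pin's brass knob (17 mm across) on the bridge, 59 mm above the bench when down. It rises 9 mm while the slide's ramp passes and drops again as the pin falls behind the shoulder. Needs no handling.
- block_mid (a point): Centre (half-way up, 33 mm above the bench) of the loose brown hardwood block, 62 (x) x 100 (y) x 42 mm high, about 0.15 kg, lying on the bed in the channel with 3 mm of play to each fence, clear of the slide's full travel. Its ends lie 50 mm either side of this point in y. Push it towards -y on its outer (+y) end, above the 24 mm fences.
- tape: Bystander: roll of black tape, 62 x 59 x 19 mm, behind the jig; origin under its centre. Leave alone.
- rough: Bystander: piece of rough stone, 32 x 44 x 23 mm, behind the jig; origin under its centre. Leave alone.
- jar_a: Bystander: jar with black lid, 55 mm across, 68 mm high, behind the jig; origin under its centre. Leave alone.
- jar_b: Bystander: jar with white lid, 55 mm across, 68 mm high, left of the jig; origin under its centre. Leave alone.
- dropper: Bystander: dropper bottle, 33 mm across, 102 mm high, left of the jig; origin under its centre. Leave alone.
- slab: Bystander: flat agate slab, 57 x 80 x 8 mm, right of the jig; origin under its centre. Leave alone.
- pen: Bystander: marker pen, 135 mm long, 17 mm thick, far left; origin under its centre. Leave alone.
- block: The same wooden block; origin at the centre of its underside, axes parallel to the jig's at the start.
Things that resemble listed ones, but are neither listed nor needed, are in the scene too. Leave any green or purple look-alike of the block alone.

How it is judged:
By the outcome, as a careful person would: the job done as asked, in the order asked, and still so for the second after the job is handed in, with the robot touching nothing.
It also fails if it takes over 48 s, if anything falls off the work surface, if the arm or the gripper's body presses on something with over 40 N, if the wrist force passes 120 N, or if a joint passes its speed limit or range.

## Robot

A 6-joint arm with a two-finger parallel gripper is mounted at the origin on a cart in front of the work surface, level with it; the furniture and walls round the work are solid. World frame = base frame: x ahead of the robot, y to its left, z up, the work surface at z = 0. Lengths are in mm, angles in degrees, forces in N, time in s.
With the tool pointing down it reaches from about 350 to 850 mm from the base axis. Payload 8.1 kg.
Tool frame: the origin (TCP) lies on the centre line of the jaws, within the pads' length; the fingertips stand 8 mm ahead of it and the grasp point (between the pads) lies 11 mm behind it; x points along the fingers, z is the direction in which the jaws open and shut, and the axes are right-handed (so a half turn about x gives the same grasp; the last joint's range is limited). The gripper opens to 85 mm and grips with 20 to 120 N. Pads are 22 mm wide; open, the fingers measure 114 mm over their backs; the gripper's body (76 mm by 85 mm) begins 54 mm behind the grasp point. The pads swing forward as they close: fully open they stand 13 mm farther back than shut.
Start: joints at [64.779, 7.471, 85.268, -0, 87.261, -4.893], TCP at [208.421, 562.642, 239.292] pointing down, gripper open.
Joint ranges: [-169.43, 169.43], [-51.17, 129.36], [1.28, 143.12], [-76.62, 256.62], [0, 156.53], [-152.29, 152.29]. Speed limits (degrees/s): [136.94, 136.94, 159.86, 180, 180, 180].

## Interface

Orientations are given as [roll, pitch, yaw] about the fixed x, y, z axes, in that order (R = Rz(yaw) Ry(pitch) Rx(roll)).
In Python, from bench import r, vision, order gives the robot as it stands. The module is installed in compiled form; this text tells all that it offers.
- The arm moves only by the shell command python3 -m jog 'ROWS' [FORCE]. ROWS is JSON, a list of rows, each a list of 3 entries, a list of its own where there are three numbers: the shift along the world's x, y, z in m, then the turn, a rotation vector about the world's x, y, z in rad, then the opening, from -1 (shut) to 1 (fully open). A call has 1 to 5 rows; each row is the pose to reach, as a shift and turn from the pose commanded when the call began; what a row does not reach only later rows make up. A row lasts 1/12 s, in which the tool goes at most 41.7 mm and 7.16 degrees, less where a joint would pass 70% of its speed; a pose out of reach is approached as far as the arm can. A call with a gripper value outside its range is refused whole. The fingers move at their own pace and stop on an object; FORCE is the grip in N (left out, the last holds). Time passes only in rows, so rows that repeat a pose let the fingers close. It gives the time, the measured TCP pose, the force and the opening at its end, in the units of the state.
- r.sense(): the state, without advancing time (a new reading comes with each control period).
- vision.snapshot(name): name is "side" or "top"; returns the picture (384x512x3 uint8, red, green, blue); there is no depth.
- vision.camera_model(name): a dict with "fov_y" (degrees; the focal length in pixels is half the picture's height over the tangent of half this angle, whatever the lens; pixels are square), "cx", "cy" (the principal point, pixels), "world_to_cam" (4x4, takes a point from world to camera coordinates). Camera axes: x right, y down, z forward; pixel columns grow to the right and rows downward; lengths in mm; the calibration is good to about 2 mm. A picture is of the moment at which its call begins. camera_model takes no time and is no camera call.
- order.hand_in(): hands the job in, once; it reports no verdict.
The state is a dict: "time": time; "joint_pos": joint angles; "qd": joint speeds; "joint_efforts": joint torques, N m; "tool_pos": TCP position; "tcp_rot": TCP orientation; "ft_force": force on the tool from outside, world axes, zero at the start; "wrist_torque": the same for the moment, N m; "finger_gap": finger opening in mm.
Only numpy, scipy, OpenCV 4.12 (cv2) and the standard library are available. Lean on these libraries where they do the work, as an engineer would, in place of code of your own. Each camera call takes 0.05 s, during which the arm holds its last target.

## Working session

There is one attempt and no reset: what is moved stays moved. The work goes in short steps, Python scripts to look and compute and a shell command to move; the robot and the scene stay as the last step left them, time stands still between calls to the robot, and variables do not carry over. Pictures are saved under pics/ and viewed, and the job is handed in when it is done.

```bash
mkdir -p pics; python3 - <<'E'
from bench import r, vision
import cv2
s=r.sense();print(s)
for n in("side","top"):
    im=vision.snapshot(n);cv2.imwrite(f"pics/{n}0.png",im[:,:,::-1]);m=vision.camera_model(n);print(n,m)
E
```

```text
{'time': 0.0, 'joint_pos': array([ 6.47777354e+01,  7.51624179e+00,  8.53287774e+01,  1.87228724e-03,
        8.72625648e+01, -4.89314951e+00]), 'qd': array([-0.11340987, -0.01506275, -0.014261  ,  0.06555927,  0.03162899,
        0.03259137]), 'joint_efforts': array([-3.34514072e-03, -5.69383335e+01, -5.00571477e+01, -4.63594879e-04,
        1.43153826e-02,  1.65097696e-07]), 'tool_pos': array([208.1865755 , 562.15132717, 238.2374216 ]), 'tcp_rot': array([ 174.11105889,   89.89239978, -116.21814735]), 'ft_force': array([ 0.19910615,  0.13043789, -0.68520455]), 'wrist_torque': array([-0.00637754,  0.04710873, -0.01617329]), 'finger_gap': 85.33415487789229}
side {'fov_y': 56.37598193991059, 'cx': 255.7226828821724, 'cy': 188.27071922885614, 'world_to_cam': array([[-8.63886962e-01, -5.03601071e-01,  9.23467348e-03,
         5.69828766e+02],
       [-2.48598810e-01,  4.10362358e-01, -8.77383250e-01,
         1.64881735e+02],
       [ 4.38061581e-01, -7.60255678e-01, -4.79701318e-01,
         1.33696324e+03],
       [ 0.00000000e+00,  0.00000000e+00,  0.00000000e+00,
         1.00000000e+00]])}
top {'fov_y': 49.4567962051094, 'cx': 251.37723602735363, 'cy': 191.75234364743477, 'world_to_cam': array([[-2.81159421e-02, -9.99510552e-01,  1.37167621e-02,
         9.96348860e+01],
       [-9.92685396e-01,  2.63069300e-02, -1.17828900e-01,
         5.68546712e+02],
       [ 1.17410383e-01, -1.69293000e-02, -9.92939173e-01,
         1.39005505e+03],
       [ 0.00000000e+00,  0.00000000e+00,  0.00000000e+00,
         1.00000000e+00]])}
```

View pics/side0.png

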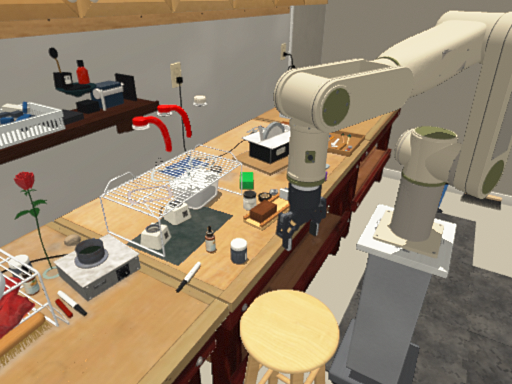

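View pics/top0.png

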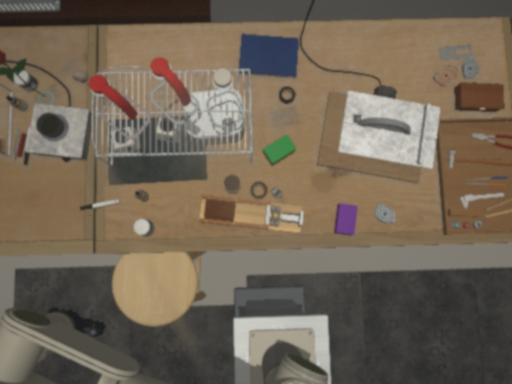

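The top view shows the jig at about (252,214), with a dark brown block in its channel at about (220,210) and the slide and bridge at about (285,216). Block candidates are:
- brown in the channel at (220,210)
- green at (279,150)
- purple at (346,219)
- a brown case at (479,97)

Only the one in the channel fits the description. I'll confirm it in an enlarged crop.

```bash
python3 - <<'E'
import cv2
im=cv2.imread("pics/top0.png");cv2.imwrite("pics/top0c.png",cv2.resize(im[180:250,185:320],None,fx=5.9,fy=5.9,interpolation=cv2.INTER_CUBIC))
im=cv2.imread("pics/side0.png");cv2.imwrite("pics/side0c.png",cv2.resize(im[160:260,190:320],None,fx=6,fy=6,interpolation=cv2.INTER_CUBIC))
E
```

```text
(no output)
```

View pics/top0c.png

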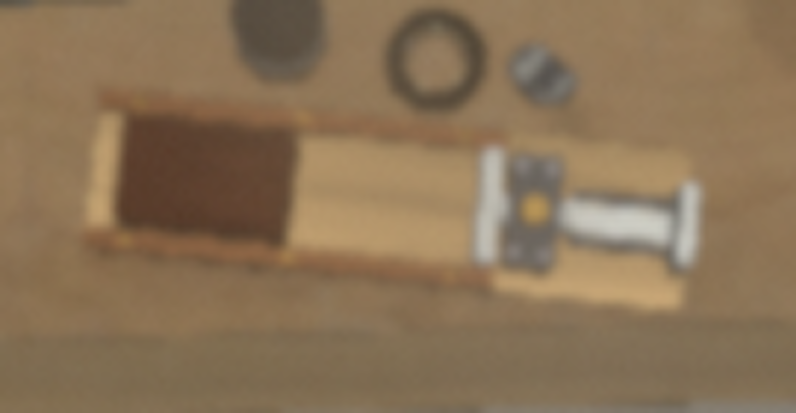

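View pics/side0c.png

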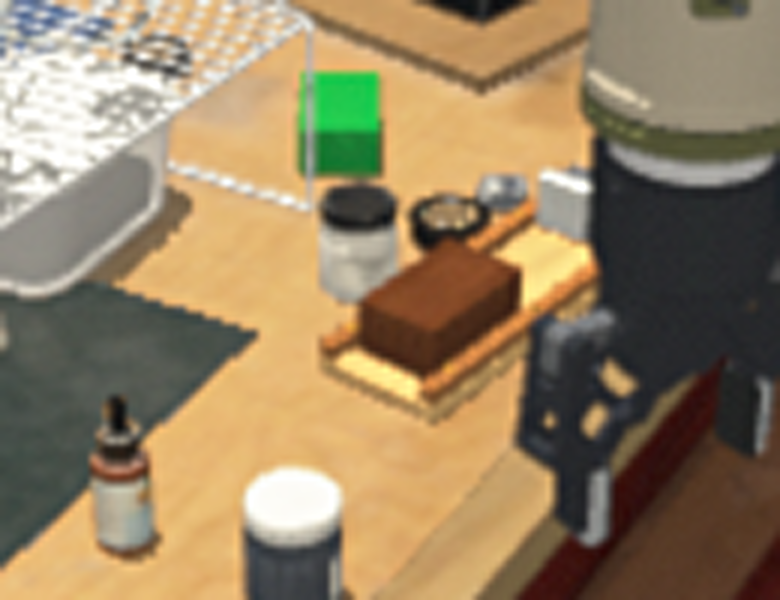

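Confirmed: the brown block sits between the fences, at crop (118–298, 115–245). The thumb plate is at crop (687,227), the stop plate at (488,205) and the brass knob at (535,208). Next I'll measure these by colour masks.

```bash
cat > h.py <<'E'
import numpy as np,cv2
from bench import r,vision
def ray(n,u,v,z,shape=384):
    m=vision.camera_model(n);f=192/np.tan(np.radians(m['fov_y']/2));W=m['world_to_cam'];R,t=W[:3,:3],W[:3,3]
    d=R.T@np.array([(u-m['cx'])/f,(v-m['cy'])/f,1]);o=-R.T@t
    return o+d*(z-o[2])/d[2]
E
python3 - <<'E'
from h import *
im=cv2.imread("pics/top0.png");x0,y0,x1,y1=185,180,320,250
c=im[y0:y1,x0:x1];h=cv2.cvtColor(c,cv2.COLOR_BGR2HSV)
b,g,rr=[c[:,:,i].astype(int) for i in range(3)]
def rep(name,mask,z):
    n,l,st,ce=cv2.connectedComponentsWithStats(mask.astype(np.uint8))
    for i in range(1,n):
        if st[i,4]<12: continue
        p=np.argwhere(l==i)[:,::-1].astype(np.float32)
        q=np.array([ray("top",a+x0,bb+y0,z)[:2] for a,bb in p],np.float32)
        w=cv2.minAreaRect(q)
        print(name,st[i],"px",ce[i]+[x0,y0],"world rect",np.round(w[0],1),np.round(w[1],1),round(w[2],1),"cent",q.mean(0).round(1))
rep("brown",(rr<110)&(rr-b>25)&(g<75),54)
rep("white",(rr>165)&(abs(rr-b)<35),60)
rep("knob",(rr>150)&(rr-b>90)&(h[:,:,1]>140),59)
C=lambda x,y,z:ray("top",185+(x+.5)/5.9-.5,180+(y+.5)/5.9-.5,z)[:2].round(1)
print("block TL,TR,BR,BL",*[C(*p,54) for p in((122,116),(298,126),(285,246),(115,228))])
print("thumb outer top",C(700,182,65),C(690,270,65))
print("knob",C(535,208,59)); print("stop left edge top",C(480,147,55),C(474,262,55))
print("bed right end",C(692,140,12),C(682,310,12),"left end",C(100,95,24),C(86,238,24))
j=C
E
```

```text
brown [ 20  20  29  21 496] px [218.82056452 209.95766129] world rect [510.2 193.7] [91.4 63.1] 82.0 cent [510.2 194.9]
white [80 25  6 19 63] px [267.55555556 214.36507937] world rect [491.7  31.6] [14.8 60.8] 78.7 cent [490.7  32.8]
white [115  31   4  13  33] px [301.3030303  217.18181818] world rect [478.7 -79.4] [ 8.1 40.5] 81.2 cent [478.2 -79.2]
white [96 34 18  7 89] px [289.40449438 216.96629213] world rect [479.9 -39.8] [58.  16.6] 82.1 cent [480.  -39.6]
block TL,TR,BR,BL [547.4 239.6] [539.  139.9] [471.1 148.8] [483.9 244.5]
thumb outer top [500.2 -85.9] [450.9 -78.2]
knob [488.5   7.2]
stop left edge top [524.2  36.9] [459.2  42.4]
bed right end [528.7 -89.7] [429.7 -79.7] left end [563.1 255. ] [480.4 264.2]
```

```bash
cat >> h.py <<'E'
from scipy.spatial.transform import Rotation as Ro
a=np.radians(7.1);Y=np.array([np.sin(a),np.cos(a)]);X=np.array([np.cos(a),-np.sin(a)]);O=np.array([499.5,88.])
def loc(p): d=np.array(p[:2])-O; return np.round([d@X,d@Y],1)
def wor(x,y): return (O+x*X+y*Y).round(1)
def st():
    s=r.sense();R=Ro.from_euler('xyz',s['tcp_rot'],degrees=True).as_matrix()
    print("t",round(s['time'],2),"tcp",s['tool_pos'].round(1),"loc",loc(s['tool_pos']),"F",s['ft_force'].round(1),"Fy_loc",(s['ft_force'][:2]@Y).round(1),"gap",s['finger_gap'].round(1),"z",R[:,2].round(3),"x",R[:,0].round(3),"j",s['joint_pos'].round(0))
E
python3 - <<'E'
from h import *
st()
print("thumb",wor(0,-173),"approach",wor(0,-215),"end in",wor(0,-117),"block end",wor(0,156),"approach",wor(0,200),"final",wor(0,80))
E
```

```text
Traceback (most recent call last):
  File "h.py", line 13, in st
    print("t",round(s['time'],2),"tcp",s['tool_pos'].round(1),"loc",loc(s['tool_pos']),"F",s['ft_force'].round(1),"Fy_loc",(s['ft_force'][:2]@Y).round(1),"gap",s['finger_gap'].round(1),"z",R[:,2].round(3),"x",R[:,0].round(3),"j",s['joint_pos'].round(0))
                                                                                                                                                                ^^^^^^^^^^^^^^^^^^^^^
AttributeError: 'float' object has no attribute 'round'
```

```bash
sed -i "s/s\['finger_gap'\].round(1)/round(s['finger_gap'],1)/" h.py
python3 - <<'E'
from h import *
st()
print("thumb",wor(0,-173),"approach",wor(0,-215),"end in",wor(0,-117),"block end",wor(0,156),"approach",wor(0,200),"final",wor(0,80))
E
```

```text
t 0.1 tcp [208.2 562.2 238.3] loc [-347.7  434.5] F [ 0.  -0.3 -0.3] Fy_loc -0.3 gap 85.7 z [ 0.347  0.938 -0.002] x [-0.001 -0.002 -1.   ] j [65.  8. 85.  0. 87. -5.]
thumb [478.1 -83.7] approach [ 472.9 -125.4] end in [485.  -28.1] block end [518.8 242.8] approach [524.2 286.5] final [509.4 167.4]
```

```bash
python3 -m jog '[[[0.014,-0.038,0],[0,0,0.06],-1],[[0.029,-0.076,0],[0,0,0.12],-1],[[0.043,-0.114,0],[0,0,0.18],-1],[[0.058,-0.152,0],[0,0,0.23],-1],[[0.072,-0.19,0],[0,0,0.23],-1]]' 20
python3 -m jog '[[[0.014,-0.038,0],[0,0,0],-1],[[0.029,-0.076,0],[0,0,0],-1],[[0.043,-0.114,0],[0,0,0],-1],[[0.058,-0.152,0],[0,0,0],-1],[[0.072,-0.19,0],[0,0,0],-1]]'
python3 -m jog '[[[0.014,-0.038,0],[0,0,0],-1],[[0.029,-0.076,0],[0,0,0],-1],[[0.043,-0.114,0],[0,0,0],-1],[[0.058,-0.152,0],[0,0,0],-1],[[0.072,-0.19,0],[0,0,0],-1]]'
python3 -m jog '[[[0.016,-0.038,0],[0,0,0],-1],[[0.032,-0.076,0],[0,0,0],-1],[[0.048,-0.121,0],[0,0,0],-1],[[0.048,-0.121,0],[0,0,0],-1]]'
python3 -c "
from h import *
st()"
```

```text
time: 0.52
tool_pos: [280.4, 370.8, 238.6]
tcp_rot: [155.4, 89.9, -121.5]
ft_force: [1.4, -0.4, 0.9]
finger_gap: 25.2
time: 0.93
tool_pos: [352.4, 180.8, 239.1]
tcp_rot: [-71.5, 90.0, 11.4]
ft_force: [0.6, 0.2, 0.9]
finger_gap: -0.0
time: 1.35
tool_pos: [424.6, -9.5, 239.2]
tcp_rot: [-74.5, 90.0, 8.4]
ft_force: [0.6, 1.0, 0.4]
finger_gap: 0.1
time: 1.68
tool_pos: [473.1, -133.8, 238.5]
tcp_rot: [170.2, 89.9, -107.2]
ft_force: [0.4, -0.5, 0.4]
finger_gap: 0.0
t 1.68 tcp [ 473.1 -133.8  238.5] loc [   1.2 -223.4] F [ 0.4 -0.5  0.4] Fy_loc -0.4 gap 0.0 z [ 0.129  0.992 -0.002] x [-0.001 -0.002 -1.   ] j [ -22.  -10.  102.   -0.   87. -104.]
```

```bash
python3 -m jog '[[[0,0.004,-0.04],[0,0,0],-1],[[0,0.004,-0.08],[0,0,0],-1],[[0,0.004,-0.12],[0,0,0],-1],[[0,0.004,-0.15],[0,0,0],-1],[[0,0.004,-0.15],[0,0,0],-1]]'
python3 -m jog '[[[0,0,-0.02],[0,0,0],-1],[[0,0,-0.042],[0,0,0],-1],[[0,0,-0.042],[0,0,0],-1]]'
python3 - <<'E'
from h import *
st()
im=vision.snapshot("side")[:,:,::-1];t=vision.snapshot("top")[:,:,::-1]
cv2.imwrite("pics/a.png",np.vstack([cv2.resize(t[175:255,185:365],(720,320),interpolation=3),cv2.resize(im[130:230,200:425],(630,280),interpolation=3)[:, :].copy() if 0 else cv2.resize(im[140:220,220:400],(720,280),interpolation=3)]))
E
```

```text
time: 2.1
tool_pos: [466.9, -122.2, 81.8]
tcp_rot: [76.0, 89.3, 158.9]
ft_force: [-0.7, 0.6, -0.8]
finger_gap: -0.1
time: 2.35
tool_pos: [470.5, -123.5, 45.2]
tcp_rot: [76.3, 89.7, 159.2]
ft_force: [-1.0, 0.2, -0.6]
finger_gap: -0.2
t 2.35 tcp [ 470.5 -123.5   45.2] loc [  -2.6 -213.4] F [-1.   0.2 -0.6] Fy_loc 0.1 gap -0.2 z [0.124 0.992 0.001] x [-0.004  0.002 -1.   ] j [ -21.    1.  113.    0.   66. -104.]
```

View pics/a.png

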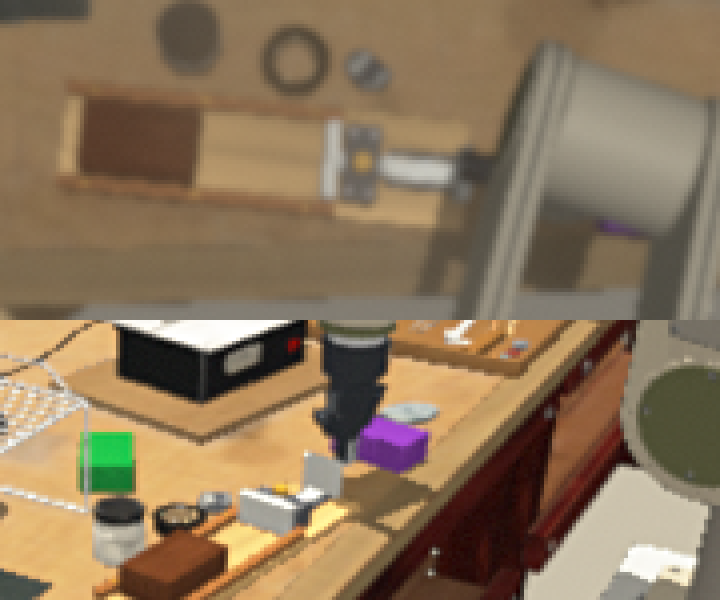

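The tool is just outside the thumb plate, roughly centred on it, at crop (345,455) in the lower picture. I'll push along the jig's +y and watch the force.

```bash
python3 -m jog '[[[0.003,0.008,0],[0,0,0],-1],[[0.004,0.016,0],[0,0,0],-1],[[0.005,0.022,0],[0,0,0],-1],[[0.006,0.03,0],[0,0,0],-1],[[0.006,0.03,0],[0,0,0],-1]]'
python3 -m jog '[[[0.001,0.008,0],[0,0,0],-1],[[0.002,0.016,0],[0,0,0],-1],[[0.003,0.024,0],[0,0,0],-1],[[0.004,0.03,0],[0,0,0],-1],[[0.004,0.03,0],[0,0,0],-1]]'
python3 -c "
from h import *
st()"
```

```text
time: 2.87
tool_pos: [479.4, -93.3, 48.3]
tcp_rot: [-105.5, 89.9, -22.5]
ft_force: [0.6, -2.3, 2.2]
finger_gap: 0.2
time: 3.28
tool_pos: [483.2, -64.8, 48.2]
tcp_rot: [-132.2, 89.9, -49.3]
ft_force: [-0.5, -5.8, 3.6]
finger_gap: -0.3
t 3.28 tcp [483.2 -64.8  48.2] loc [   2.7 -153.7] F [-0.5 -5.8  3.6] Fy_loc -5.8 gap -0.3 z [ 0.124  0.992 -0.002] x [ 0.002 -0.002 -1.   ] j [-14.   1. 113.  -0.  66. -96.]
```

```bash
python3 -m jog '[[[0.000,0.006,0],[0,0,0],-1],[[0.001,0.012,0],[0,0,0],-1],[[0.001,0.016,0],[0,0,0],-1],[[0.001,0.016,0],[0,0,0],-1]]'
python3 -m jog '[[[0,0.002,0],[0,0,0],-1],[[0,0.004,0],[0,0,0],-1],[[0,0.004,0],[0,0,0],-1]]'
python3 -c "
from h import *
st()"
```

```text
time: 3.62
tool_pos: [484.9, -48.9, 48.3]
tcp_rot: [-114.9, 89.8, -32.0]
ft_force: [3.7, -6.9, -0.5]
finger_gap: 0.0
time: 3.87
tool_pos: [485.0, -45.3, 48.3]
tcp_rot: [-116.0, 89.8, -33.1]
ft_force: [4.0, -6.0, 0.3]
finger_gap: 0.1
t 3.87 tcp [485.  -45.3  48.3] loc [   2.1 -134.1] F [ 4.  -6.   0.3] Fy_loc -5.5 gap 0.1 z [ 0.124  0.992 -0.002] x [ 0.003 -0.002 -1.   ] j [-11.   0. 114.  -0.  66. -94.]
```

```bash
for i in 1; do :; done; python3 -m jog '[[[0,0.002,0],[0,0,0],-1],[[0,0.003,0],[0,0,0],-1],[[0,0.003,0],[0,0,0],-1]]'
python3 -m jog '[[[0,0.002,0],[0,0,0],-1],[[0,0.002,0],[0,0,0],-1],[[0,0.002,0],[0,0,0],-1]]'
python3 -m jog '[[[0,0.002,0],[0,0,0],-1],[[0,0.002,0],[0,0,0],-1],[[0,0.002,0],[0,0,0],-1]]'
python3 -c "
from h import *
st()"
```

```text
time: 4.12
tool_pos: [485.0, -42.5, 48.3]
tcp_rot: [-116.9, 89.8, -34.1]
ft_force: [4.7, -7.5, -0.2]
finger_gap: -0.2
time: 4.37
tool_pos: [485.0, -40.6, 48.4]
tcp_rot: [-117.5, 89.8, -34.7]
ft_force: [3.9, -7.5, -0.0]
finger_gap: -0.4
time: 4.62
tool_pos: [485.1, -39.5, 48.4]
tcp_rot: [-130.3, 89.7, -47.5]
ft_force: [4.3, -13.1, 0.1]
finger_gap: -0.1
t 4.62 tcp [485.1 -39.5  48.4] loc [   1.4 -128.3] F [  4.3 -13.1   0.1] Fy_loc -12.4 gap -0.1 z [ 0.125  0.992 -0.003] x [ 0.004 -0.004 -1.   ] j [-11.   0. 114.  -0.  66. -93.]
```

```bash
python3 -m jog '[[[0,0.0015,0],[0,0,0],-1],[[0,0.0015,0],[0,0,0],-1]]'
python3 - <<'E'
from h import *
st()
t=vision.snapshot("top")[:,:,::-1]
cv2.imwrite("pics/b.png",cv2.resize(t[175:255,185:345],(800,400),interpolation=2))
E
```

```text
time: 4.78
tool_pos: [485.1, -39.3, 48.5]
tcp_rot: [-142.8, 89.6, -60.0]
ft_force: [4.5, -20.3, -1.2]
finger_gap: 0.1
t 4.78 tcp [485.1 -39.3  48.5] loc [   1.4 -128.1] F [  4.5 -20.3  -1.2] Fy_loc -19.6 gap 0.1 z [ 0.125  0.992 -0.006] x [ 0.004 -0.006 -1.   ] j [-10.   0. 114.  -0.  66. -93.]
```

View pics/b.png

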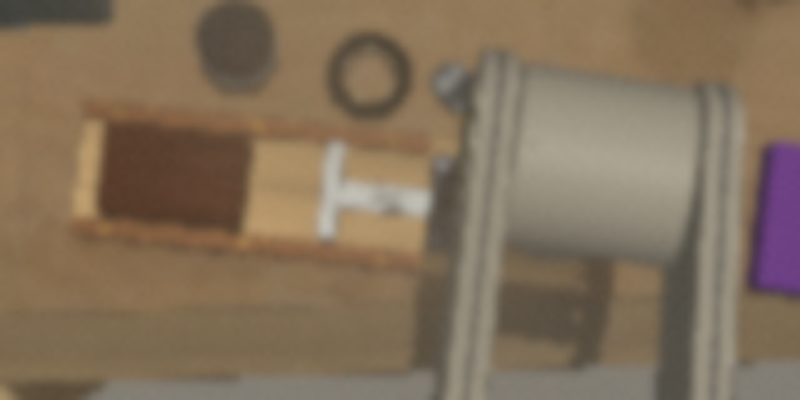

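The force jumped with no more motion, so the slide is at its end stop. The stop plate has moved to crop (330,190), with the block still clear of it. Now I'll back off and let it return.

```bash
python3 -m jog '[[[-0.001,-0.01,0],[0,0,0],-1],[[-0.002,-0.02,0],[0,0,0],-1],[[-0.004,-0.032,0],[0,0,0],-1],[[-0.006,-0.044,0],[0,0,0],-1],[[-0.008,-0.056,0],[0,0,0],-1]]'
python3 -m jog '[[[-0.002,-0.02,0],[0,0,0],-1],[[-0.003,-0.025,0.01],[0,0,0],-1],[[-0.003,-0.025,0.05],[0,0,0],-1],[[-0.003,-0.025,0.09],[0,0,0],-1],[[-0.003,-0.025,0.13],[0,0,0],-1]]'
python3 - <<'E'
from h import *
st()
t=vision.snapshot("top")[:,:,::-1];im=vision.snapshot("side")[:,:,::-1]
cv2.imwrite("pics/c.png",np.vstack([cv2.resize(t[175:245,185:345],(640,280),interpolation=2),cv2.resize(im[140:220,220:380],(640,320),interpolation=2)]))
E
```

```text
time: 5.25
tool_pos: [475.2, -92.1, 47.3]
tcp_rot: [38.3, 90.0, 121.2]
ft_force: [-0.2, 0.9, -0.5]
finger_gap: -0.0
time: 5.67
tool_pos: [471.5, -116.2, 178.8]
tcp_rot: [63.9, 89.9, 146.7]
ft_force: [1.3, -0.1, 0.4]
finger_gap: -0.3
t 5.67 tcp [ 471.5 -116.2  178.8] loc [  -2.6 -206.1] F [ 1.3 -0.1  0.4] Fy_loc 0.1 gap -0.3 z [0.125 0.992 0.001] x [-0.002  0.001 -1.   ] j [ -20.   -8.  107.    0.   81. -103.]
```

View pics/c.png

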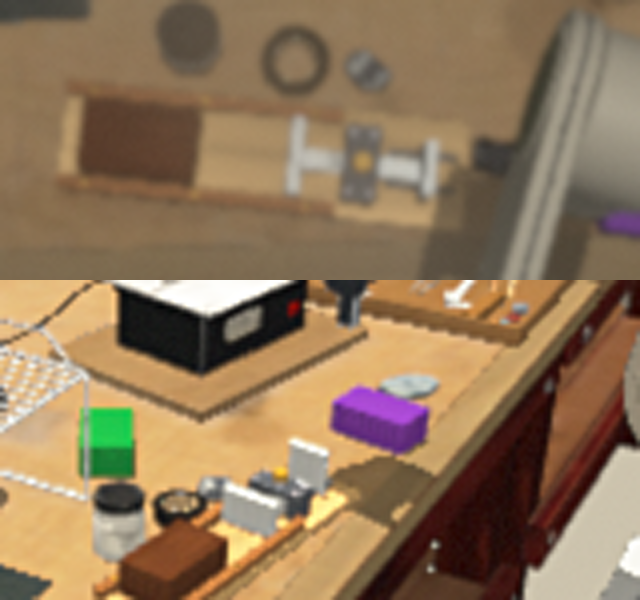

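The slide rests part way: the stop plate is at crop (297,155) and the thumb plate at (430,165), with the knob down. I'll check the travel in numbers and work out the block approach.

```bash
python3 - <<'E'
from h import *
t=vision.snapshot("top")[:,:,::-1]
x0,y0,x1,y1=185,180,300,250
c=t[y0:y1,x0:x1].astype(int);b,g,rr=c[:,:,0],c[:,:,1],c[:,:,2]
n,l,s,ce=cv2.connectedComponentsWithStats(((rr>165)&(abs(rr-b)<35)).astype(np.uint8))
for i in range(1,n):
    if s[i,4]>12:
        p=ray("top",*(ce[i]+[x0,y0]),60);print(s[i],p.round(1),loc(p))
for p in((490.7,32.8),(478.2,-79.2)):print("before",loc(p))
m=((rr<110)&(rr-b>25)&(g<75)).astype(np.uint8)
q=np.argwhere(m)[:,::-1]+[x0,y0]
L=np.array([loc(ray("top",*p,54)) for p in q]);print(np.percentile(L,[1,50,99],axis=0))
st();print(wor(0,205))
E
```

```text
[ 71  25  13  18 102] [492.3  54.6  60. ] [ -3.  -34.1]
[106  30   4  14  33] [481.8 -49.5  60. ] [  -0.6 -138.6]
[95 34 10  6 47] [481.6 -23.4  60. ] [  -4.  -112.8]
before [ -1.9 -55.9]
before [  -0.5 -168.6]
[[-32.784 -35.18 ]
 [ -2.4   107.5  ]
 [ 75.728 151.492]]
t 5.82 tcp [ 475.2 -117.4  182.5] loc [   1.3 -206.8] F [-0.2 -0.8 -0.4] Fy_loc -0.9 gap -0.2 z [ 0.124  0.992 -0.002] x [ 0.008 -0.003 -1.   ] j [ -20.   -8.  107.    0.   81. -103.]
[524.8 291.4]
```

The thumb plate has moved +30.0 mm, so the slide is at the middle. Now I'll go over to the block's +y end.

```bash
python3 -m jog '[[[0.005,0.04,0.01],[0,0,0],-1],[[0.01,0.081,0.02],[0,0,0],-1],[[0.014,0.121,0.02],[0,0,0],-1],[[0.019,0.162,0.02],[0,0,0],-1],[[0.024,0.202,0.02],[0,0,0],-1]]'
python3 -m jog '[[[0.005,0.04,0],[0,0,0],-1],[[0.01,0.081,0],[0,0,0],-1],[[0.014,0.121,0],[0,0,0],-1],[[0.019,0.162,0],[0,0,0],-1],[[0.023,0.202,0],[0,0,0],-1]]'
python3 -m jog '[[[0,0,-0.03],[0,0,0],-1],[[0,0,-0.06],[0,0,0],-1],[[0,0,-0.09],[0,0,0],-1],[[0,0,-0.1],[0,0,0],-1],[[0,0,-0.1],[0,0,0],-1]]'
python3 - <<'E'
from h import *
st()
im=vision.snapshot("side")[:,:,::-1]
cv2.imwrite("pics/d.png",cv2.resize(im[130:250,180:340],(800,600),interpolation=2))
E
```

```text
time: 6.23
tool_pos: [495.6, 87.4, 196.8]
tcp_rot: [81.9, 89.9, 164.7]
ft_force: [-0.1, -0.8, -0.3]
finger_gap: 0.1
time: 6.65
tool_pos: [518.2, 289.5, 196.1]
tcp_rot: [112.4, 89.9, -164.7]
ft_force: [0.3, 0.2, -0.8]
finger_gap: -0.1
time: 7.07
tool_pos: [515.9, 286.0, 92.6]
tcp_rot: [120.2, 89.5, -156.9]
ft_force: [-0.2, -0.1, -0.0]
finger_gap: -0.1
t 7.07 tcp [515.9 286.   92.6] loc [ -8.2 198.5] F [-0.2 -0.1 -0. ] Fy_loc -0.2 gap -0.1 z [ 0.124  0.992 -0.004] x [-0.008 -0.003 -1.   ] j [ 24.  13.  95.   0.  73. -59.]
```

View pics/d.png

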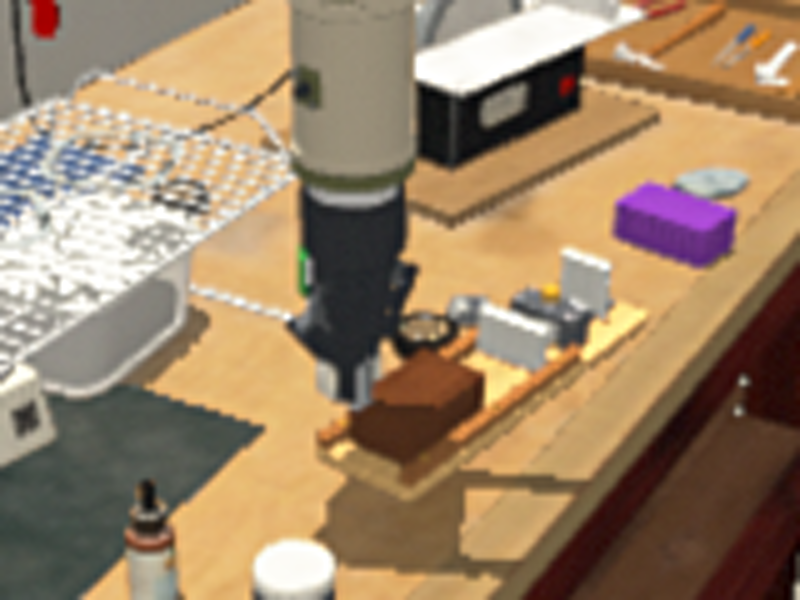

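```bash
python3 -m jog '[[[0.002,0,-0.02],[0,0,0],-1],[[0.003,0,-0.04],[0,0,0],-1],[[0.003,0,-0.052],[0,0,0],-1],[[0.003,0,-0.052],[0,0,0],-1],[[0.003,0,-0.052],[0,0,0],-1]]'
python3 -c "
from h import *
st()"
```

```text
time: 7.53
tool_pos: [522.6, 287.1, 46.1]
tcp_rot: [-28.1, 90.0, 54.8]
ft_force: [0.6, 0.8, -0.0]
finger_gap: -0.0
t 7.53 tcp [522.6 287.1  46.1] loc [ -1.6 200.5] F [ 0.6  0.8 -0. ] Fy_loc 0.8 gap -0.0 z [0.125 0.992 0.   ] x [ 0.  0. -1.] j [ 24.  17.  96.   0.  68. -59.]
```

```bash
python3 -m jog '[[[-0.001,-0.008,-0.004],[0,0,0],-1],[[-0.002,-0.016,-0.004],[0,0,0],-1],[[-0.003,-0.024,-0.004],[0,0,0],-1],[[-0.003,-0.028,-0.004],[0,0,0],-1],[[-0.004,-0.032,-0.004],[0,0,0],-1]]'
python3 -m jog '[[[-0.001,-0.005,0],[0,0,0],-1],[[-0.001,-0.01,0],[0,0,0],-1],[[-0.002,-0.015,0],[0,0,0],-1],[[-0.002,-0.02,0],[0,0,0],-1],[[-0.003,-0.025,0],[0,0,0],-1]]'
python3 -m jog '[[[-0.001,-0.005,0],[0,0,0],-1],[[-0.001,-0.01,0],[0,0,0],-1],[[-0.002,-0.015,0],[0,0,0],-1],[[-0.002,-0.02,0],[0,0,0],-1],[[-0.003,-0.024,0],[0,0,0],-1]]'
python3 - <<'E'
from h import *
st()
im=vision.snapshot("side")[:,:,::-1]
cv2.imwrite("pics/e.png",cv2.resize(im[150:250,200:340],(798,570),interpolation=2))
E
```

```text
time: 7.95
tool_pos: [518.9, 254.4, 42.0]
tcp_rot: [-56.8, 89.9, 26.0]
ft_force: [-0.5, 0.9, 1.0]
finger_gap: 0.1
time: 8.37
tool_pos: [515.5, 229.7, 41.4]
tcp_rot: [-72.2, 90.0, 10.6]
ft_force: [-0.6, 0.7, 1.5]
finger_gap: 0.2
time: 8.78
tool_pos: [512.4, 205.4, 41.2]
tcp_rot: [151.5, 90.0, -125.6]
ft_force: [-0.3, 0.9, -0.3]
finger_gap: 0.1
t 8.78 tcp [512.4 205.4  41.2] loc [ -1.8 118.1] F [-0.3  0.9 -0.3] Fy_loc 0.9 gap 0.1 z [ 0.125  0.992 -0.   ] x [-0. -0. -1.] j [ 17.  11. 103.  -0.  66. -66.]
```

View pics/e.png

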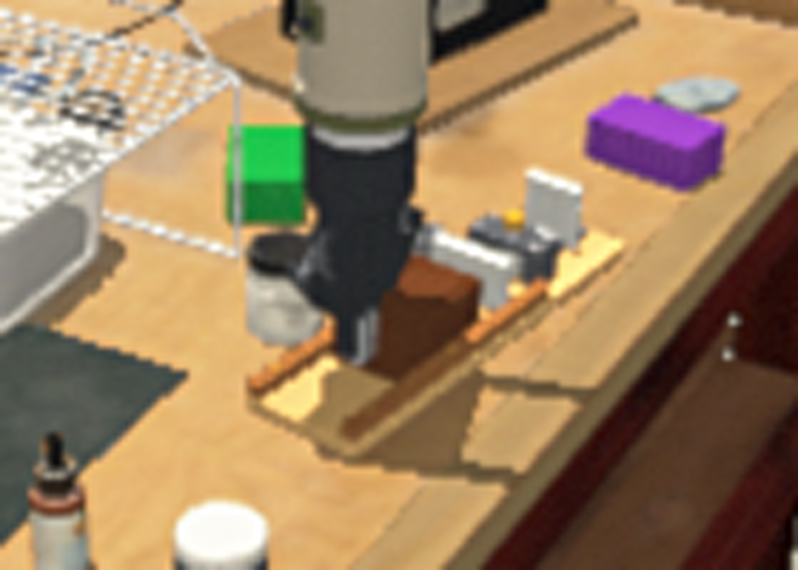

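The block, at crop (430,310), is being pushed squarely and the stop plate is at (470,265). I'll go on slowly until the force rises.

```bash
python3 -m jog '[[[-0.001,-0.005,0],[0,0,0],-1],[[-0.001,-0.01,0],[0,0,0],-1],[[-0.002,-0.014,0],[0,0,0],-1],[[-0.002,-0.018,0],[0,0,0],-1],[[-0.002,-0.018,0],[0,0,0],-1]]'
python3 -m jog '[[[0,-0.001,0],[0,0,0],-1],[[0,-0.002,0],[0,0,0],-1],[[0,-0.002,0],[0,0,0],-1]]'
python3 -m jog '[[[0,-0.001,0],[0,0,0],-1],[[0,-0.002,0],[0,0,0],-1],[[0,-0.002,0],[0,0,0],-1]]'
python3 -c "
from h import *
st()"
```

```text
time: 9.25
tool_pos: [510.4, 187.3, 41.2]
tcp_rot: [163.8, 90.0, -113.4]
ft_force: [0.4, 0.1, 0.7]
finger_gap: 0.0
time: 9.5
tool_pos: [510.4, 186.1, 41.3]
tcp_rot: [154.2, 90.0, -122.9]
ft_force: [-0.3, 0.2, 0.2]
finger_gap: -0.1
time: 9.75
tool_pos: [510.4, 184.1, 41.3]
tcp_rot: [87.3, 90.0, 170.2]
ft_force: [-0.5, -0.4, 0.6]
finger_gap: 0.0
t 9.75 tcp [510.4 184.1  41.3] loc [-1.  96.7] F [-0.5 -0.4  0.6] Fy_loc -0.5 gap 0.0 z [0.124 0.992 0.   ] x [-0.  0. -1.] j [ 14.  10. 105.   0.  66. -68.]
```

```bash
python3 -m jog '[[[0,-0.001,0],[0,0,0],-1],[[0,-0.002,0],[0,0,0],-1],[[0,-0.002,0],[0,0,0],-1]]'
python3 -m jog '[[[0,-0.001,0],[0,0,0],-1],[[0,-0.0015,0],[0,0,0],-1],[[0,-0.0015,0],[0,0,0],-1]]'
python3 -c "
from h import *
st()"
```

```text
time: 10.0
tool_pos: [510.9, 182.7, 41.6]
tcp_rot: [-34.6, 89.9, 48.2]
ft_force: [0.8, 4.2, -0.8]
finger_gap: 0.3
time: 10.25
tool_pos: [510.9, 182.3, 41.8]
tcp_rot: [-16.9, 89.8, 66.0]
ft_force: [2.6, 10.6, -1.3]
finger_gap: -0.3
t 10.25 tcp [510.9 182.3  41.8] loc [-0.4 95. ] F [ 2.6 10.6 -1.3] Fy_loc 10.8 gap -0.3 z [0.124 0.992 0.003] x [ 0.001  0.003 -1.   ] j [ 14.   9. 105.   0.  66. -69.]
```

It's firm at 10.6 N, within a few mm of the expected end position. I'll back off straight, lift and look.

```bash
python3 -m jog '[[[0,-0.0,0],[0,0,0],-1],[[0,0.003,0],[0,0,0],-1],[[0.001,0.01,0],[0,0,0],-1],[[0.004,0.03,0],[0,0,0],-1],[[0.007,0.055,0],[0,0,0],-1]]'
python3 -m jog '[[[0.001,0.01,0.03],[0,0,0],-1],[[0.001,0.02,0.07],[0,0,0],-1],[[0.001,0.05,0.1],[0,0,0],-1],[[0,0.08,0.13],[0,0,0],-1],[[0,0.11,0.15],[0,0,0],-1]]'
python3 -m jog '[[[-0.02,0.03,0],[0,0,0],-1],[[-0.04,0.06,0],[0,0,0],-1],[[-0.06,0.09,0],[0,0,0],-1],[[-0.06,0.09,0],[0,0,0],-1],[[-0.06,0.09,0],[0,0,0],-1]]'
python3 - <<'E'
from h import *
st()
t=vision.snapshot("top")[:,:,::-1];im=vision.snapshot("side")[:,:,::-1]
cv2.imwrite("pics/top_f.png",t)
cv2.imwrite("pics/f.png",np.vstack([cv2.resize(t[180:240,185:325],(700,300),interpolation=2),cv2.resize(im[150:210,220:360],(700,300),interpolation=2)]))
x0,y0,x1,y1=185,180,320,250
c=t[y0:y1,x0:x1].astype(int);b,g,rr=c[:,:,0],c[:,:,1],c[:,:,2]
for nm,m,z in(("white",(rr>165)&(abs(rr-b)<35),60),("brown",(rr<110)&(rr-b>25)&(g<75),54)):
    n,l,s,ce=cv2.connectedComponentsWithStats(m.astype(np.uint8))
    for i in range(1,n):
        if s[i,4]>12:
            q=np.array([loc(ray("top",u+x0,v+y0,z)) for v,u in np.argwhere(l==i)],np.float32)
            print(nm,s[i],"loc mean",q.mean(0).round(1),"min",q.min(0),"max",q.max(0),cv2.minAreaRect(q))
E
```

```text
time: 10.67
tool_pos: [517.4, 235.0, 41.1]
tcp_rot: [162.1, 89.9, -115.2]
ft_force: [0.2, -0.4, -0.1]
finger_gap: -0.1
time: 11.08
tool_pos: [518.1, 346.9, 194.8]
tcp_rot: [-66.3, 89.8, 16.5]
ft_force: [1.0, 0.5, -0.4]
finger_gap: -0.1
time: 11.5
tool_pos: [455.9, 437.2, 190.9]
tcp_rot: [158.0, 89.9, -118.9]
ft_force: [1.0, -0.3, 0.3]
finger_gap: -0.2
t 11.5 tcp [455.9 437.2 190.9] loc [-86.5 341.1] F [ 1.  -0.3  0.3] Fy_loc -0.2 gap -0.2 z [ 0.121  0.993 -0.001] x [-0.    -0.001 -1.   ] j [ 39.  14.  83.  -0.  83. -44.]
white [ 72  25  13  18 102] loc mean [ -2.9 -35.2] min [-30.6 -60.5] max [ 26.8 -21.4] ((-2.1558990478515625, -41.006195068359375), (38.92082214355469, 57.469940185546875), 89.05148315429688)
white [106  30   4  14  35] loc mean [  -0.8 -138.8] min [ -22.7 -143.2] max [  20.8 -134.6] ((-0.9411029815673828, -138.81414794921875), (8.130911827087402, 43.476802825927734), 88.48258209228516)
white [95 34 10  6 50] loc mean [  -3.8 -112.7] min [ -12.  -128.3] max [  4.9 -97.3] ((-3.55013370513916, -112.64850616455078), (16.661657333374023, 29.948959350585938), 5.142762184143066)
brown [ 43  24  16  17 124] loc mean [-13.2  55.8] min [-30.4  24.4] max [20.9 74.8] ((-14.698318481445312, 58.632598876953125), (66.37620544433594, 37.6312255859375), 50.50400924682617)
```

View pics/f.png

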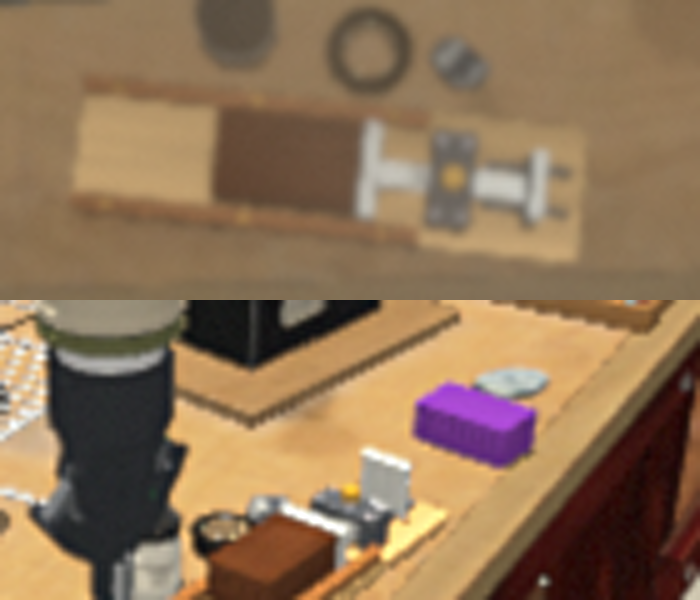

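The block's end lies flush on the stop plate at crop (358,165). The thumb plate is still 30 mm in, the knob is down, and the robot is clear.

```bash
python3 -c "
from bench import order
print(order.hand_in())"
```

```text
the job is handed in; nothing more can be done
None
```

The job is handed in at about 11.6 s of the 48 s allowed; no verdict was reported.

- **Slide:** I pushed the thumb plate in with the shut fingers until it stopped moving; the force rose from 7 N to 20 N there. I then let it spring back. It came to rest 30 mm in, measured from the images, which matches the half-way stop, and the knob is down.
- **Block:** I pushed the brown block along the channel from its open end until the force rose to about 10 N. Then I backed straight off and lifted away.
- **Last check:** The final picture shows the block's end flat against the stop plate with no visible gap. The thumb plate is still about 30 mm in, the other things I could see near the jig look unmoved, and the robot is touching nothing.
- **Failed check:** In the last picture the colour mask caught only part of the block, which was in dimmer light. I have no measured end position for it, so its contact rests on the force rise and the picture.
- **Small disagreement:** The tool stopped about 3 to 4 mm short of where I had worked out contact would be. My estimate of the finger thickness was only good to about that much.

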